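# Fit the drill jig's cover on its hidden pin and hold it down

### The job

Close the drill jig: pick up the jig cover by its handle, slide its tongue in under the jig's bridge until the hole drops on the locating pin hidden there, then press the cover down against the spring pad until it lies flush on the jig's base, square to it. Finish while still holding the cover down by its handle: do not let go. Leave the other things on the bench where they are.

Things in the scene. Friction and masses are not known exactly. Their poses are not given: they have to be found in the camera images.
- cover: Loose flat aluminium jig cover, 8 mm thick, 0.24 to 0.36 kg, lying flat, handle up. Origin: on its underside below the middle of the handle; x points along the handle towards the tongue, z up. Main part x = -50 to 35 mm, 80 mm wide; tongue x = 35 to 85 mm, 44 mm wide, with a hole. The centre of mass is within 15 mm of the origin.
- cover_grip (a point): Middle of the cover's handle, 31 mm above the cover's origin. The handle is a dark steel bar along the cover's x, 50 mm long, 16 mm wide, standing from 8 to 43 mm above the underside; pinch it across its width from above. Axes as the cover's.
- cover_hole (a point): Centre of the round through hole in the cover's tongue, on the underside, 65 mm from the cover's origin along +x. The hole is 15 mm across.
- jig: Drill jig fixed to the table: dark steel base block with a bare steel bridge across its end farther from the robot. Origin: at table height under the middle of the spring pad; x points from pad to bridge. Base x = -65 to 100 mm, y = -55 to 55; its flat top, z = 30 mm, is the cover's seat. Home, the cover's origin lies 30 mm above the jig's, axes alike.
- bridge_top (a point): Centre of the bridge's top, 70 mm above the table, marked by a small stud 3 mm high, straight above the hidden pin. The bridge spans x = 50 to 80 mm of the jig; its opening, 60 mm wide and 30 mm high above the base top, goes right through along x.
- pin_foot (a point): Foot of the upright locating pin on the base top, at x = 65 mm, y = 0 of the jig, under the middle of the bridge and hidden from above. The pin is 12 mm across, 12 mm high, its top 4.5 mm tapering to a 6 mm nose. From nose to bridge there are 18 mm: the 8 mm thick tongue passes with 10 mm to spare. Axes as the jig's.
- pad (a joint): Travel of the spring pad (m): 0 is up, standing 6 mm proud of the base top; 0.006 is flush; grows as it is pressed. It takes 6 N to start and about 10 N at flush, more than the cover weighs: the cover does not go down by itself.
- pad_top (a point): Centre of the spring pad's top, 36 mm above the table when up. The pad is 60 x 50 mm with a copper strip on it, centred above the jig's origin.
- steel_box: Bystander: open rectangular bare-steel box 110 x 70 x 45 mm; origin under its centre. Leave where it is.
- coupling: Bystander: short copper pipe coupling standing on end, 44 mm across, 40 mm high; origin under its centre. Leave where it is.
- flux_jar: Bystander: white closed jar 56 mm across, 70 mm high; origin under its centre. Leave where it is.
- sanding_block: Bystander: cork sanding block 100 x 65 x 32 mm; origin under its centre. Leave where it is.
- blank: Bystander: plain aluminium plate 120 x 70 x 8 mm without handle, tongue or hole; origin under its centre. Leave where it is.
- hammer: Bystander: hammer lying flat on the table, 260 mm long; origin under its middle. Leave where it is.
- offcut: Bystander: L-bent copper sheet offcut 90 x 50 x 40 mm; origin under its flat part. Leave where it is.

How it is judged:
By the outcome, as a careful person would: the job done as asked, in the order asked, and still so for the second after the job is handed in, while the arm keeps its last pose, push and grip.
It also fails if it takes over 35 s, if anything falls off the work surface, if the arm or the gripper's body presses on something with over 40 N, if the wrist force passes 120 N, or if a joint passes its speed limit or range.

### The arm

A 7-joint arm with a two-finger parallel gripper is mounted at the origin on the work surface. World frame = base frame: x ahead of the robot, y to its left, z up, the work surface at z = 0. Lengths are in m, angles in rad, forces in N, time in s.
With the tool pointing down it reaches from about 0.4 to 0.85 m from the base axis. Payload 4.5 kg.
Tool frame: the origin (TCP) lies between the finger pads; the fingertips stand 11 mm ahead of it and the grasp point (between the pads) lies 8 mm behind it (r.nose_length is the distance from the TCP to the fingertips, in m); z points along the fingers, y is the line along which they close (so a half turn about z gives the same grasp; the last joint's range is limited). The gripper opens to 88 mm and grips with 3 to 60 N. Pads are 18 mm wide; open, the fingers measure 123 mm over their backs; the gripper's body (75 mm by 187 mm) begins 45 mm behind the grasp point.
Start: joints at [1.341, 0.689, -0.195, 1.565, 0.157, 0.902, -0.215], TCP at [0.163, -0.603, 0.25] pointing down, gripper open.
Joint ranges: [-3.01, 3.01], [-0.46, 2.08], [-1.47, 1.51], [0.13, 2.56], [-1, 4.14], [0.04, 2.09], [-2.66, 2.66]. Speed limits (rad/s): [2.57, 2.57, 3.14, 3.14, 3.14, 3.14, 3.14].

### API

Orientations are given as a unit quaternion [x, y, z, w].
In Python, from plant import get_state, snapshot, camera_model, r gives the robot as it stands.
- The arm moves only by the shell command python3 -m inch 'ROWS' [FORCE]. ROWS is text: rows parted by semicolons, each of 7 numbers parted by spaces: the opening, from -1 (shut) to 1 (fully open), then the shift along the tool's x, y, z in m, then the turn, a rotation vector about the tool's x, y, z in rad. A call has 1 to 20 rows; each row shifts and turns the commanded pose from where the row before left it, along the tool's axes as they then stand; what a row does not reach is not made up. A row lasts 1/12 s, in which the tool goes at most 41.7 mm and 7.16 degrees, less where a joint would pass 70% of its speed; a pose out of reach is approached as far as the arm can. A call is refused whole if a number of a shift passes 0.0417 or a number of a turn 0.125, either way. A call with a gripper value outside its range is refused whole. The fingers move at their own pace and stop on an object; FORCE is the grip in N (left out, the last holds). Time passes only in rows, so rows that do not move let the fingers close. It gives the time, the measured TCP pose, the force, the opening and the grip force at its end, in the units of the state.
- get_state(): the state, without advancing time (a new reading comes with each control period).
- snapshot(name): name is "side" or "top" or "wrist"; returns (picture, depth): 480x640x3 uint8, red, green, blue; 480x640 float32, m along the optical axis (not along the pixel's ray), 0 where there is no reading.
- camera_model(name): a dict with "intrinsics" (3x3 intrinsics, pixels), "view" (4x4, takes a point from world to camera coordinates). Camera axes: x right, y down, z forward; pixel columns grow to the right and rows downward; lengths in m; the calibration is good to about 2 mm. The wrist camera is an equidistant fisheye: a pixel r from the principal point sees the ray r / f radians off the axis. A picture is of the moment at which its call begins: read the wrist's pose just before it. camera_model takes no time and is no camera call; for the wrist camera it gives the pose at the moment of the call.
- r.finish_job(): hands the job in; it is judged then, once.
The state is a dict: "clock": time; "q": joint angles; "qd": joint speeds; "joint_torque": joint torques, N m; "tool_pos": TCP position; "eef_rot": TCP orientation; "contact_force": force on the tool from outside, world axes, zero at the start; "moment": the same for the moment, N m; "opening": opening from 0.0 (shut) to 1.0 (fully open); "finger_force": force on a finger pad.
Only numpy, scipy, OpenCV 4.12 (cv2) and the standard library are available. Lean on these libraries where they do the work, as an engineer would, in place of code of your own. Each camera call takes 0.05 s, during which the arm holds its last target. There are 200 camera calls.

## Working session

There is one attempt and no reset: what is moved stays moved. The work goes in short steps, Python scripts to look and compute and a shell command to move; the robot and the scene stay as the last step left them, time stands still between calls to the robot, and variables do not carry over. Pictures are saved under pics/ and viewed, at most 10 in all, crops included, and the job is handed in when it is done.

```bash
mkdir -p pics
cat > h.py <<'E'
import numpy as np, cv2
from plant import get_state, snapshot, camera_model, r
def cast(cam,uv,z):
    """pixels -> world points on the plane z (pinhole cameras)"""
    K,V=np.array(cam["intrinsics"]),np.array(cam["view"])
    uv=np.atleast_2d(np.array(uv,float)); R,t=V[:3,:3],V[:3,3]
    d=np.c_[uv,np.ones(len(uv))]@np.linalg.inv(K).T@R; c=-R.T@t
    return c+d*((z-c[2])/d[:,2])[:,None]
def points(cam,dep):
    """world point for each pixel from depth (pinhole)"""
    K,V=np.array(cam["intrinsics"]),np.array(cam["view"])
    v,u=np.mgrid[:480,:640]; p=np.dstack([u,v,np.ones_like(u)])@np.linalg.inv(K).T*dep[...,None]
    return (p-V[:3,3])@V[:3,:3]
E
python3 - <<'E'
from h import *
for n in("top","side"):
    im,d=snapshot(n); cv2.imwrite(f"pics/{n}0.png",im[...,::-1]); np.savez(f"{n}0.npz",im=im,d=d,**camera_model(n))
    print(n,np.round(camera_model(n)["view"],3).tolist(),camera_model(n)["intrinsics"])
s=get_state();print(s)
E
```

```text
top [[0.014, -1.0, -0.003, -0.029], [-0.991, -0.013, -0.133, 0.558], [0.133, 0.005, -0.991, 1.46], [0.0, 0.0, 0.0, 1.0]] [[624.10787753   0.         314.51118704]
 [  0.         624.10787753 234.73159889]
 [  0.           0.           1.        ]]
side [[-0.931, -0.364, 0.001, 0.492], [-0.186, 0.473, -0.861, 0.162], [0.313, -0.802, -0.508, 1.184], [0.0, 0.0, 0.0, 1.0]] [[564.82197347   0.         321.42216718]
 [  0.         564.82197347 243.07339899]
 [  0.           0.           1.        ]]
{'clock': 0.1, 'q': array([ 1.34082307,  0.68989717, -0.1944665 ,  1.56617826,  0.15729396,
        0.90253128, -0.21511655]), 'qd': array([ 2.25694412e-03, -1.56279422e-03,  3.01584752e-04, -3.81332914e-03,
       -8.88927267e-04,  6.15263732e-05,  6.69780854e-04]), 'joint_torque': array([-3.59481317e-03, -5.28501749e+01, -1.27155114e+00, -1.53838027e+01,
       -5.25181065e-02,  1.98386268e-03,  4.09987274e-05]), 'tool_pos': array([ 0.16274735, -0.60289176,  0.24900717]), 'eef_rot': array([ 9.91314765e-01,  1.31508073e-01, -1.81034074e-04, -7.93654036e-04]), 'contact_force': array([0.25243353, 0.08633076, 0.07890121]), 'moment': array([ 0.05022587, -0.05632889,  0.01546612]), 'finger_force': 0.0, 'opening': 0.9972959657515355}
```

View pics/top0.png

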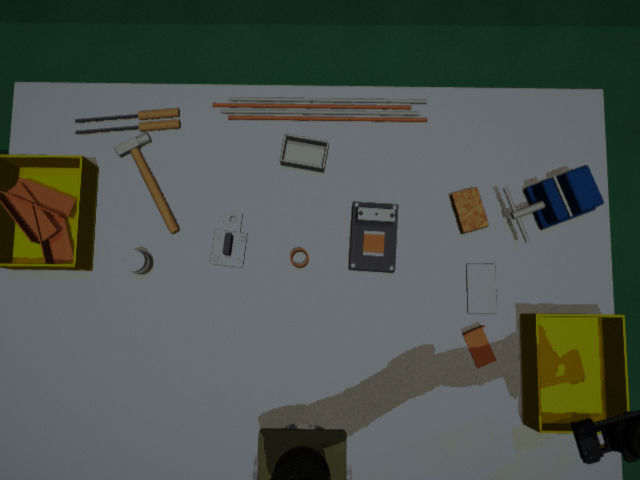

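View pics/side0.png

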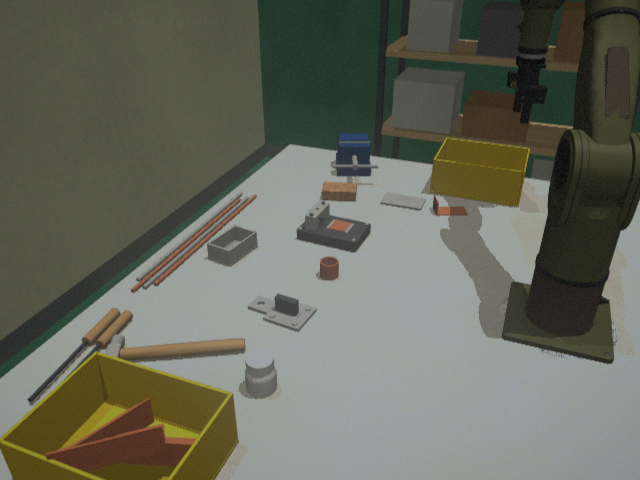

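The top view shows the cover at about (229,245) px, with its handle at (228,244) and its hole at (233,218). The jig is at (373,237), with the pad at (374,244) and the bridge stud at (376,213).

```bash
cat > m.py <<'E'
from h import *
z=np.load("top0.npz"); im,cam=z["im"].astype(int),z
def blob(mask,x0,y0,x1,y1):
    m=np.zeros(mask.shape,np.uint8); m[y0:y1,x0:x1]=mask[y0:y1,x0:x1]
    n,l,s,c=cv2.connectedComponentsWithStats(m); i=1+s[1:,4].argmax()
    return (l==i).astype(np.uint8)
def rect(m,h):
    c=max(cv2.findContours(m,0,1)[0],key=cv2.contourArea)
    b=cv2.boxPoints(cv2.minAreaRect(c)); w=cast(cam,b,h)
    e=[w[1]-w[0],w[2]-w[1]]; L=[np.linalg.norm(v[:2]) for v in e]; a=e[int(np.argmax(L))]; a=a*np.sign(a[0])
    return w.mean(0).round(4),np.round(L,4),np.degrees(np.arctan2(a[1],a[0])).round(2)
g=im.max(2)
print("handle",rect(blob((g<90),212,225,247,265),.043))
pd=blob((im[...,0]-im[...,2]>60),350,225,398,265); print("pad",rect(pd,.036))
print("base",rect(blob(g<110,340,195,405,280),.03))
for n,p,h in[("hole",(233,218),.008),("stud",(376,213),.072)]: print(n,cast(cam,p,h).round(4))
top=cv2.resize(z["im"][190:285,205:405],None,fx=4,fy=4,interpolation=2); cv2.imwrite("pics/crop.png",top[...,::-1])
R=cv2.Rodrigues
from scipy.spatial.transform import Rotation as Ro
M=Ro.from_quat(get_state()["eef_rot"]).as_matrix(); print(M.round(3)); 
for k in "x": print("tool yaw",np.degrees(np.arctan2(M[1,0],M[0,0])))
E
python3 m.py
```

```text
handle (array([0.5332, 0.1856, 0.043 ]), array([0.0576, 0.0224]), np.float64(-6.19))
pad (array([ 0.5403, -0.1617,  0.036 ]), array([0.048 , 0.0386]), np.float64(-89.23))
base (array([ 0.5558, -0.1619,  0.03  ]), array([0.1759, 0.1182]), np.float64(-2.61))
hole [[0.6008 0.1795 0.008 ]]
stud [[ 0.607  -0.1654  0.072 ]]
[[ 0.965  0.261 -0.001]
 [ 0.261 -0.965  0.002]
 [-0.    -0.002 -1.   ]]
tool yaw 15.113505560224418
```

View pics/crop.png

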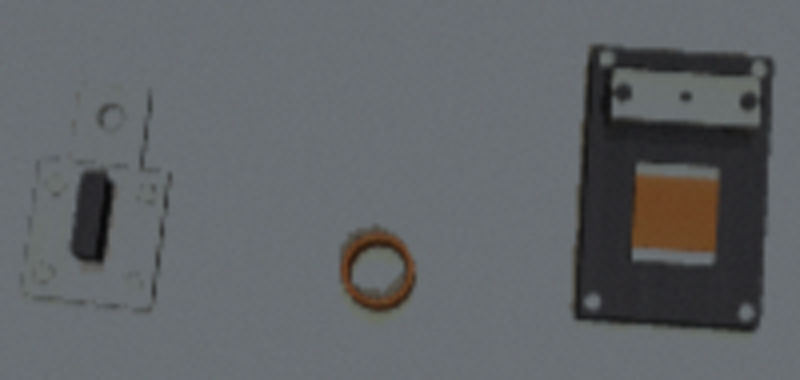

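The crop shows the handle tilted slightly (about -7°), and the jig about -3°. The hole and stud are where the full view put them. Next I move above the cover.

```bash
python3 -m inch '1 0.04 0 0 0 0 0.0943;1 0.04 0 0 0 0 0.0943;1 0.04 0 0 0 0 0.0943;1 0.04 0 0 0 0 0.0943;1 0.006 -0.039 0 0 0 0;1 0.006 -0.039 0 0 0 0;1 0.006 -0.039 0 0 0 0;1 0.006 -0.039 0 0 0 0;1 0.006 -0.039 0 0 0 0;1 0.006 -0.039 0 0 0 0;1 0.006 -0.039 0 0 0 0;1 0.006 -0.039 0 0 0 0;1 0.006 -0.039 0 0 0 0;1 0.006 -0.039 0 0 0 0;1 0.006 -0.039 0 0 0 0;1 0.006 -0.039 0 0 0 0'
```

```text
clock: 1.43
tool_pos: [0.4453, -0.1252, 0.2496]
eef_rot: [0.998, -0.057, -0.0, -0.0]
contact_force: [0.1, 0.4, -0.4]
opening: 0.998
finger_force: 0.0
```

```bash
python3 -m inch '1 0.0055 -0.0355 0.005 0 0 0;1 0.0055 -0.0355 0.005 0 0 0;1 0.0055 -0.0355 0.005 0 0 0;1 0.0055 -0.0355 0.005 0 0 0;1 0.0055 -0.0355 0.005 0 0 0;1 0.0055 -0.0355 0.005 0 0 0;1 0.0055 -0.0355 0.005 0 0 0;1 0.0055 -0.0355 0.005 0 0 0;1 0.0055 -0.0355 0.005 0 0 0;1 0 0 0 0 0 0;1 0 0 0 0 0 0'
python3 - <<'E'
from h import *
c=camera_model("wrist"); im,d=snapshot("wrist"); cv2.imwrite("pics/w1.png",im[...,::-1]); np.savez("w1.npz",im=im,d=d,**c)
print(c["intrinsics"],np.round(c["view"],3).tolist())
E
```

```text
clock: 2.35
tool_pos: [0.5302, 0.1874, 0.2038]
eef_rot: [0.999, -0.054, -0.001, -0.0]
contact_force: [0.6, -1.2, -0.8]
opening: 1.001
finger_force: 0.0
[[371.64829954   0.         323.71123998]
 [  0.         371.64829954 239.8367538 ]
 [  0.           0.           1.        ]] [[-0.107, -0.994, -0.001, 0.243], [-0.947, 0.102, 0.304, 0.455], [-0.302, 0.033, -0.953, 0.5], [0.0, 0.0, 0.0, 1.0]]
```

View pics/w1.png

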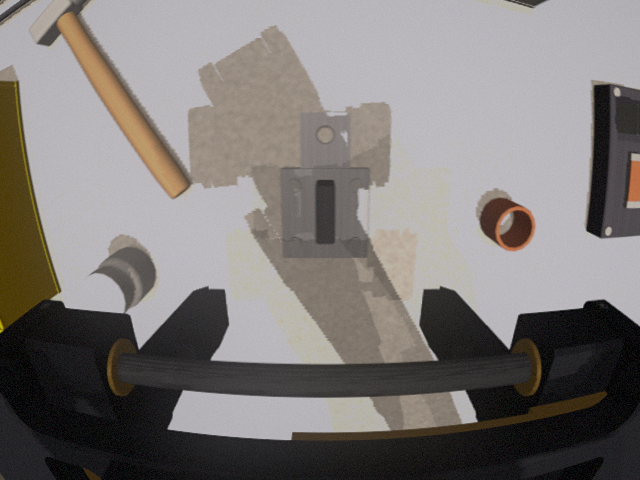

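The wrist view shows the handle at cols 316-335, rows 180-243, the hole at (325,134), and the cover edges at cols 282-370. I cast these through the fisheye model.

```bash
cat >> h.py <<'E'
def castw(cam,uv,z):
    K=np.array(cam["intrinsics"]); uv=np.array(uv,float).reshape(-1,1,2)
    n=cv2.fisheye.undistortPoints(uv,K,np.zeros(4)).reshape(-1,2)
    return cast(dict(intrinsics=np.eye(3),view=cam["view"]),n,z)
E
cat > w.py <<'E'
from h import *
z=np.load("w1.npz"); g=z["im"].max(2).astype(np.uint8); sub=g[165:260,300:350]
m=np.zeros(g.shape,np.uint8); m[165:260,300:350]=(sub<60)
n,l,s,c=cv2.connectedComponentsWithStats(m); i=1+s[1:,4].argmax(); print("box",s[i])
cn=max(cv2.findContours((l==i).astype(np.uint8),0,1)[0],key=cv2.contourArea)[:,0]
for h in(.043,.025):
    w=castw(z,cn,h)[:,:2].astype(np.float32); rr=cv2.minAreaRect(w*1000); print(h,rr)
print("hole",castw(z,[325,134],.008))
b=g[215,275:380]; print(b.tolist())
print(g[175:250:4,325].tolist())
E
python3 w.py
```

```text
box [317 180  17   9  97]
0.043 ((562.2926635742188, 183.1007843017578), (6.152036190032959, 12.913862228393555), 3.4877281188964844)
0.025 ((559.46826171875, 183.3602294921875), (6.527235507965088, 13.701446533203125), 3.487428665161133)
hole [[0.60051201 0.17876973 0.008     ]]
[140, 140, 138, 140, 137, 140, 122, 116, 112, 115, 114, 111, 112, 112, 109, 109, 119, 113, 116, 112, 114, 120, 121, 119, 120, 122, 112, 110, 114, 111, 110, 111, 112, 110, 113, 114, 114, 111, 116, 103, 92, 70, 63, 61, 60, 59, 58, 61, 58, 61, 61, 62, 63, 60, 62, 60, 55, 61, 63, 77, 93, 106, 111, 111, 107, 112, 110, 112, 111, 116, 113, 116, 111, 114, 113, 111, 114, 113, 112, 114, 113, 143, 160, 179, 186, 186, 188, 186, 187, 187, 184, 183, 175, 174, 176, 180, 187, 185, 182, 186, 186, 185, 186, 188, 188]
[116, 105, 50, 64, 60, 66, 63, 67, 65, 63, 61, 60, 64, 62, 59, 62, 62, 74, 104]
```

```bash
cat > w.py <<'E'
from h import *
z=np.load("w1.npz"); g=z["im"].max(2).astype(np.uint8)
m=np.zeros(g.shape,np.uint8); m[188:260,300:350]=g[188:260,300:350]<88
cn=max(cv2.findContours(m,0,1)[0],key=cv2.contourArea)[:,0]
rr=cv2.minAreaRect(castw(z,cn,.043)[:,:2].astype(np.float32)*1000); print(rr)
a=[castw(z,[[np.interp(.5,[0,1],[0,0])+np.flatnonzero(m[v]).mean(),v]],.043)[0] for v in range(192,240)]
a=np.array(a); p=np.polyfit(a[:,0],a[:,1],1); print("yaw",np.degrees(np.arctan(p[0])))
print("centre->hole yaw",np.degrees(np.arctan2(.1788-rr[0][1]/1e3,.6005-rr[0][0]/1e3)))
E
python3 w.py; python3 -c "
from h import *
from scipy.spatial.transform import Rotation as R
M=R.from_quat(get_state()['eef_rot']).as_matrix();print(M.round(3))"
```

```text
((534.7374877929688, 186.06912231445312), (16.073429107666016, 47.434879302978516), 83.49882507324219)
yaw -5.875953723960029
centre->hole yaw -6.307637748097173
[[ 0.994 -0.112 -0.001]
 [-0.112 -0.994 -0.001]
 [-0.001  0.001 -1.   ]]
```

```bash
python3 -m inch '1 0.005 0.0008 0.03 0 0 0;1 0 0 0.03 0 0 0;1 0 0 0.03 0 0 0;1 0 0 0.03 0 0 0;1 0 0 0.03 0 0 0;1 0 0 0.02 0 0 0;1 0 0 0.011 0 0 0;1 0 0 0 0 0 0;1 0 0 0 0 0 0' 
python3 -c "
from h import *
print(get_state()['tool_pos'])"
```

```text
clock: 3.15
tool_pos: [0.5358, 0.1821, 0.0241]
eef_rot: [0.998, -0.057, 0.0, 0.0]
contact_force: [0.2, -0.3, -0.3]
opening: 1.002
finger_force: 0.0
[0.53584396 0.1820901  0.0241152 ]
```

```bash
python3 -m inch '1 0 -0.004 0.001 0 0 0;1 0 0 0 0 0 0;0.2 0 0 0 0 0 0;-0.2 0 0 0 0 0 0;-1 0 0 0 0 0 0;-1 0 0 0 0 0 0;-1 0 0 0 0 0 0;-1 0 0 0 0 0 0;-1 0 0 0 0 0 0;-1 0 0 0 0 0 0' 55
```

```text
clock: 3.98
tool_pos: [0.5361, 0.1873, 0.0227]
eef_rot: [0.998, -0.057, -0.0, 0.0]
contact_force: [0.6, -0.2, 0.4]
opening: 0.418
finger_force: 0.0
```

```bash
python3 -m inch '-1 0 0 0 0 0 0;-1 0 0 0 0 0 0;-1 0 0 0 0 0 0;-1 0 0 0 0 0 0;-1 0 0 0 0 0 0;-1 0 0 0 0 0 0' 55
```

```text
clock: 4.48
tool_pos: [0.536, 0.1872, 0.0227]
eef_rot: [0.998, -0.057, -0.0, 0.0]
contact_force: [-0.3, -0.2, 0.4]
opening: 0.169
finger_force: 55.0
```

```bash
python3 -m inch '-1 0 0 -0.02 0 0 0;-1 0 0 -0.035 0 0 0;-1 0 0 -0.04 0 0 0;-1 0 0 -0.04 0 0 0;-1 -0.0027 0.02 0 0 0 0;-1 -0.0027 0.035 0 0 0 0;-1 -0.0027 0.035 0 0 0 0;-1 -0.0027 0.035 0 0 0 0;-1 -0.0027 0.035 0 0 0 0;-1 -0.0027 0.035 0 0 0 0;-1 -0.0027 0.035 0 0 0 0;-1 -0.0027 0.035 0 0 0 0;-1 -0.0027 0.035 0 0 0 0;-1 -0.0027 0.03 0 0 0 0;-1 0 0.02 0 0 0 0;-1 0 0 0 0 0 -0.028;-1 0 0 0 0 0 -0.028;-1 0 0 0 0 0 0;-1 0 0 0 0 0 0;-1 0 0 0 0 0 0'
python3 - <<'E'
from h import *
from scipy.spatial.transform import Rotation as R
s=get_state();M=R.from_quat(s['eef_rot']).as_matrix();print(M.round(4),s['tool_pos'])
c=camera_model("wrist"); im,d=snapshot("wrist"); cv2.imwrite("pics/w2.png",im[...,::-1]); np.savez("w2.npz",im=im,d=d,**c)
im,d=snapshot("top");np.savez("top1.npz",im=im,d=d,**camera_model("top"))
E
```

```text
clock: 6.15
tool_pos: [0.47, -0.1558, 0.1577]
eef_rot: [1.0, -0.028, -0.0, -0.0]
contact_force: [-1.0, -0.4, -3.9]
opening: 0.178
finger_force: 55.0
[[ 9.985e-01 -5.500e-02 -0.000e+00]
 [-5.500e-02 -9.985e-01  8.000e-04]
 [-1.000e-04 -8.000e-04 -1.000e+00]] [ 0.46996519 -0.15577926  0.15766051]
```

View pics/w2.png

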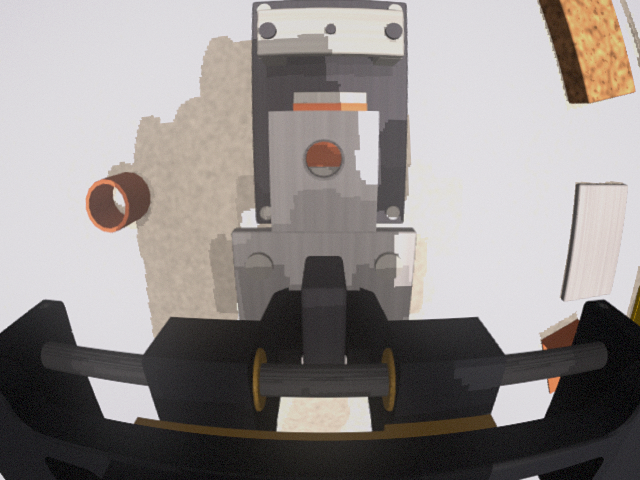

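The wrist view shows the stud at (331,29), the bridge screws at (267,31) and (393,31), and the base screws at (265,213) and (392,213). The tongue hole is at (324,158), and the tongue edges are at cols 270 and 379.

Run:
```python
from h import *
z=np.load("w2.npz"); g=z["im"].max(2).astype(int)
def W(n,uv,h): w=castw(z,uv,h); print(n,(w[:,:2]*1000).round(1).tolist()); return w
W("stud",[331,29],.0725); 
a=W("bscrews",[[267,31],[393,31]],.072); b=W("base near screws",[[265,213],[392,213]],.031)
h=W("hole top rim",[324,158],.143)
ang=lambda v: np.degrees(np.arctan2(v[1],v[0])).round(2)
for q in(a,b): v=q[0]-q[1]; print("yaw",ang((v[1],-v[0])))
# side edges of base top (strongest light->dark step per row)
for nm,lo,hi,sg,h in[("baseL",235,268,-1,.03),("baseR",396,420,1,.03),("tongL",262,278,1,.143),("tongR",372,388,-1,.143)]:
    rows=range(115,200,3) if nm!="tongR" else range(122,180,3); p=[]
    if nm in("tongL",): rows=range(118,222,4)
    for v in rows:
        d=np.diff(g[v,lo:hi])*sg
        u=lo+d.argmax()+.5
        if d.max()>15: p.append((u,v))
    if len(p)>5:
        w=castw(z,p,h); c=np.polyfit(w[:,0],w[:,1],1); r=w[:,1]-np.polyval(c,w[:,0]); k=abs(r-np.median(r))<.0015; c=np.polyfit(w[k,0],w[k,1],1)
        print(nm,k.sum(),len(p),"yaw",np.degrees(np.arctan(c[0])).round(2),"y at x=.541/.535",np.polyval(c,[.541,.535]).round(4),p[0],p[-1])
```

```text
stud [[606.5, -167.4]]
bscrews [[608.3, -130.1], [604.8, -203.8]]
base near screws [[488.4, -114.0], [483.5, -206.4]]
hole top rim [[535.4, -159.5]]
yaw -2.72
yaw -3.04
baseL 29 29 yaw -2.61 y at x=.541/.535 [-0.1091 -0.1089] (np.float64(251.5), 115) (np.float64(254.5), 199)
baseR 29 29 yaw -2.85 y at x=.541/.535 [-0.2181 -0.2179] (np.float64(406.5), 115) (np.float64(404.5), 199)
tongL 24 24 yaw -3.05 y at x=.541/.535 [-0.1376 -0.1372] (np.float64(267.5), 118) (np.float64(270.5), 218)
tongR 20 20 yaw -2.93 y at x=.541/.535 [-0.1815 -0.1812] (np.float64(378.5), 122) (np.float64(377.5), 179)
```

```bash
python3 -m inch '-1 0 0.0038 0.02 0 0 -0.0035;-1 0 0 0.03 0 0 0;-1 0 0 0.025 0 0 0;-1 0 0 0.013 0 0 0;-1 0 0 0 0 0 0;-1 0 0 0 0 0 0'
python3 - <<'E'
from h import *
from scipy.spatial.transform import Rotation as R
s=get_state();M=R.from_quat(s['eef_rot']).as_matrix();print(M.round(4),s['tool_pos'])
c=camera_model("wrist"); im,d=snapshot("wrist"); np.savez("w3.npz",im=im,d=d,**c); cv2.imwrite("pics/w3.png",im[...,::-1])
E
```

```text
clock: 6.75
tool_pos: [0.4693, -0.1606, 0.0694]
eef_rot: [1.0, -0.027, -0.001, -0.0]
contact_force: [1.0, -0.4, -2.4]
opening: 0.181
finger_force: 55.0
[[ 9.986e-01 -5.300e-02 -1.200e-03]
 [-5.300e-02 -9.986e-01  3.000e-04]
 [-1.200e-03 -2.000e-04 -1.000e+00]] [ 0.46933047 -0.16061589  0.06940525]
```

View pics/w3.png

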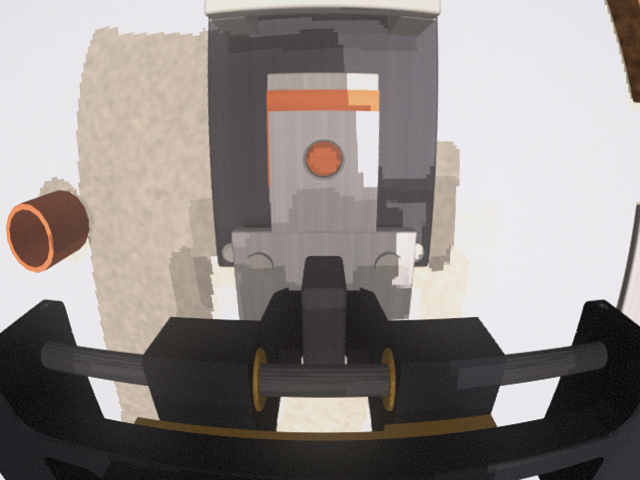

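The cover is centred on the base to within about 1 px (tongue mid 324, base mid 323) and sits in front of the bridge. I slide it in.

```bash
python3 -m inch '-1 0.01 -0.0005 0 0 0 0;-1 0.012 -0.0005 0 0 0 0;-1 0.012 0 0 0 0 0;-1 0.012 0 0 0 0 0;-1 0.012 0 0 0 0 0;-1 0.01 0 0 0 0 0;-1 0.0037 0 0 0 0 0;-1 0 0 0 0 0 0;-1 0 0 0 0 0 0;-1 0 0 0 0 0 0'
python3 - <<'E'
from h import *
from scipy.spatial.transform import Rotation as R
s=get_state();M=R.from_quat(s['eef_rot']).as_matrix();print(M.round(4),s['tool_pos'],s['contact_force'])
E
```

```text
clock: 7.63
tool_pos: [0.5401, -0.1641, 0.0701]
eef_rot: [1.0, -0.027, -0.0, 0.0]
contact_force: [-0.3, 0.2, -3.8]
opening: 0.177
finger_force: 55.0
[[ 9.985e-01 -5.420e-02 -9.000e-04]
 [-5.420e-02 -9.985e-01 -2.000e-04]
 [-9.000e-04  2.000e-04 -1.000e+00]] [ 0.54011015 -0.16411844  0.07008041] [-0.32993314  0.22873545 -3.81454112]
```

```bash
python3 -m inch '-1 0.0008 -0.0008 0 0 0 0;-1 0 0 0.002 0 0 0;-1 0 0 0.002 0 0 0;-1 0 0 0.002 0 0 0;-1 0 0 0.002 0 0 0;-1 0 0 0 0 0 0;-1 0 0 0 0 0 0'
python3 - <<'E'
from h import *
s=get_state();print(s['tool_pos'],s['contact_force'],s['moment'])
E
```

```text
clock: 8.22
tool_pos: [0.5417, -0.1632, 0.0614]
eef_rot: [1.0, -0.027, -0.0, -0.0]
contact_force: [-0.1, 1.0, -3.2]
opening: 0.173
finger_force: 55.0
[ 0.54173797 -0.16321902  0.06144493] [-0.07654641  0.96581829 -3.21063003] [0.05232874 0.0119864  0.00831932]
```

```bash
python3 -m inch '-1 0 0 0.001 0 0 0;-1 0 0 0.001 0 0 0;-1 0 0 0.001 0 0 0;-1 0 0 0.001 0 0 0;-1 0 0 0 0 0 0;-1 0 0 0 0 0 0'
python3 - <<'E'
from h import *
s=get_state();print(s['tool_pos'],s['contact_force'],s['moment'])
E
```

```text
clock: 8.72
tool_pos: [0.542, -0.1633, 0.058]
eef_rot: [1.0, -0.027, 0.0, 0.0]
contact_force: [-0.6, 0.7, 1.3]
opening: 0.172
finger_force: 55.0
[ 0.54197244 -0.16325305  0.05802867] [-0.59682986  0.69033287  1.32456738] [0.09051332 0.21324095 0.01326489]
```

```bash
python3 -m inch '-1 0 0 0.001 0 0 0;-1 0 0 0.001 0 0 0;-1 0 0 0.001 0 0 0;-1 0 0 0 0 0 0;-1 0 0 0 0 0 0;-1 0 0 0 0 0 0'
python3 - <<'E'
from h import *
s=get_state();print(s['tool_pos'],s['contact_force'],s['moment'],s['eef_rot'])
c=camera_model("wrist"); im,d=snapshot("wrist"); np.savez("w4.npz",im=im,d=d,**c); 
im2,d=snapshot("side"); a=cv2.resize(im2[190:260,280:390],(440,280)); b=cv2.resize(im,(640,480))[:300]
o=np.zeros((590,640,3),np.uint8); o[:300]=b; o[305:585,:440]=a; cv2.imwrite("pics/c4.png",o[...,::-1])
E
```

```text
clock: 9.22
tool_pos: [0.542, -0.1633, 0.0548]
eef_rot: [1.0, -0.027, 0.0, 0.0]
contact_force: [-0.9, 0.5, 4.2]
opening: 0.177
finger_force: 55.0
[ 0.54196485 -0.16329194  0.05482738] [-0.90125617  0.48485336  4.22177135] [0.10213553 0.25367423 0.00439775] [ 9.99637634e-01 -2.69182789e-02  6.68502136e-05  5.80084582e-05]
```

View pics/c4.png

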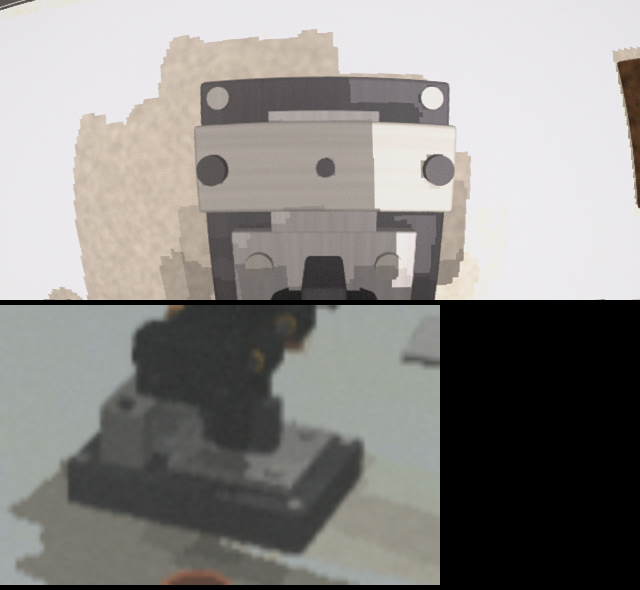

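The cover's tongue is through under the bridge, its tip showing past the bridge at row 115, nearly flush in the side view. I press on.

```bash
python3 -m inch '-1 0 0 0.0007 0 0 0;-1 0 0 0.0007 0 0 0;-1 0 0 0.0007 0 0 0;-1 0 0 0 0 0 0;-1 0 0 0 0 0 0;-1 0 0 0 0 0 0'
python3 -c "
from h import *
s=get_state();print(s['tool_pos'],s['contact_force'],s['moment'],s['eef_rot'])"
```

```text
clock: 9.82
tool_pos: [0.542, -0.1633, 0.0527]
eef_rot: [1.0, -0.027, 0.0, 0.0]
contact_force: [-1.9, 1.8, 5.0]
opening: 0.172
finger_force: 55.0
[ 0.54196521 -0.16328738  0.0526669 ] [-1.92491019  1.79747784  4.99169139] [0.10827076 0.27519893 0.00135719] [ 9.99636777e-01 -2.69500662e-02  6.41747460e-05  5.45053821e-05]
```

```bash
python3 -m inch '-1 0 0 0.0005 0 0 0;-1 0 0 0.0005 0 0 0;-1 0 0 0 0 0 0;-1 0 0 0 0 0 0;-1 0 0 0 0 0 0'
python3 -c "
from h import *
s=get_state();print(s['tool_pos'],s['contact_force'],s['moment'],s['eef_rot'])"
```

```text
clock: 10.23
tool_pos: [0.542, -0.1633, 0.0526]
eef_rot: [1.0, -0.027, 0.0, 0.0]
contact_force: [-1.3, 0.4, 14.0]
opening: 0.175
finger_force: 55.0
[ 0.54199896 -0.16329087  0.05263558] [-1.30555674  0.37140395 13.95567597] [ 0.23020692  0.69350337 -0.00401293] [ 9.99637247e-01 -2.69312187e-02  2.48266353e-04  1.46138423e-04]
```

```bash
python3 -m inch '-1 0 0 0.0005 0 -0.003 0;-1 0 0 0.0003 0 -0.003 0;-1 0 0 0 0 0 0;-1 0 0 0 0 0 0;-1 0 0 0 0 0 0'
python3 -c "
from h import *
s=get_state();print(s['tool_pos'],s['contact_force'],s['moment'],s['eef_rot'])"
```

```text
clock: 10.65
tool_pos: [0.542, -0.1633, 0.0526]
eef_rot: [1.0, -0.027, -0.003, 0.0]
contact_force: [-4.3, 1.9, 20.2]
opening: 0.175
finger_force: 55.0
[ 0.54199051 -0.16328627  0.05260291] [-4.31057481  1.91210559 20.19299481] [0.38692375 0.79716225 0.01072379] [ 9.99632413e-01 -2.69850615e-02 -2.61308356e-03  1.27572311e-04]
```

```bash
python3 -m inch '-1 0 0 0 0 -0.004 0;-1 0 0 0 0 -0.004 0;-1 0 0 0 0 0 0;-1 0 0 0 0 0 0;-1 0 0 0 0 0 0'
python3 - <<'E'
from h import *
s=get_state();print(s['tool_pos'],s['contact_force'],s['moment'],s['eef_rot'])
c=camera_model("wrist"); im,d=snapshot("wrist"); np.savez("w5.npz",im=im,d=d,**c)
# depth-> world points (fisheye ray; depth along axis)
K=c["intrinsics"]; v,u=np.mgrid[:480,:640]
n=cv2.fisheye.undistortPoints(np.dstack([u,v]).reshape(-1,1,2).astype(float),K,np.zeros(4)).reshape(480,640,2)
V=c["view"]; P=(np.dstack([n,np.ones((480,640))])*d[...,None]-V[:3,3])@V[:3,:3]
p=np.array([.5420,-.1633]); a=np.radians(-2.8); C=np.array([[np.cos(a),np.sin(a)],[-np.sin(a),np.cos(a)]])
L=(P[...,:2]-[.541,-.1636])@C.T; ok=d>0
for nm,x0,x1,y0,y1 in[("tongue tip",.081,.0845,-.018,.018),("tongue near",.037,.048,-.018,.018),("main L",.022,.033,.026,.038),("main R",.022,.033,-.038,-.026),("base farL",.086,.097,.027,.035),("base farR",.086,.097,-.035,-.027),("base L",.0,.03,.044,.052),("base R",0,.03,-.052,-.044),("bridge",.053,.077,-.02,.02)]:
    k=ok&(L[...,0]>x0)&(L[...,0]<x1)&(L[...,1]>y0)&(L[...,1]<y1); z=P[k,2]*1000; print(nm,k.sum(),np.median(z).round(2) if k.sum() else None)
E
```

```text
clock: 11.07
tool_pos: [0.542, -0.1633, 0.0526]
eef_rot: [1.0, -0.027, -0.007, 0.0]
contact_force: [-5.2, 1.1, 20.7]
opening: 0.175
finger_force: 55.0
[ 0.541963   -0.16329738  0.05258394] [-5.15807448  1.07584737 20.71927079] [ 0.34789709  0.72026346 -0.02004554] [ 9.99614337e-01 -2.69764836e-02 -6.59142767e-03  2.36312166e-05]
tongue tip 858 37.57
tongue near 1312 37.5
main L 5516 139.08
main R 5182 138.3
base farL 473 29.46
base farR 476 29.44
base L 3451 123.25
base R 3391 122.9
bridge 9349 69.46
```

Run:
```python
from h import *
c=np.load("w5.npz"); d=c["d"]; K=c["intrinsics"]; v,u=np.mgrid[:480,:640]
n=cv2.fisheye.undistortPoints(np.dstack([u,v]).reshape(-1,1,2).astype(float),K,np.zeros(4)).reshape(480,640,2)
V=c["view"]; P=(np.dstack([n,np.ones((480,640))])*d[...,None]-V[:3,3])@V[:3,:3]
a=np.radians(-2.8); C=np.array([[np.cos(a),np.sin(a)],[-np.sin(a),np.cos(a)]])
L=(P[...,:2]-[.541,-.1636])@C.T; z=P[...,2]
for nm,lo,hi in[("cover",.036,.039),("base",.028,.031)]:
    k=(d>0)&(z>lo)&(z<hi)&(abs(L[...,0])<.11)&(abs(L[...,1])<.06)
    A=np.c_[L[k],np.ones(k.sum())]; s=np.linalg.lstsq(A,z[k],rcond=None)[0]; print(nm,k.sum(),"slopes deg",np.degrees(s[:2]).round(2),"z0 mm",(s[2]*1e3).round(2),"x",L[k][:,0].min(),L[k][:,0].max())
    # side edges: extreme y per x-bin -> yaw relative to -2.8 deg
    for sg in(1,-1):
        for x0,x1 in [(.012,.034),(.036,.048)] if nm=="cover" else [(.0,.045)]:
            e=[((b+.001),np.percentile(sg*L[k&(L[...,0]>b)&(L[...,0]<b+.002)][:,1],99.5)*sg) for b in np.arange(x0,x1,.002) if (k&(L[...,0]>b)&(L[...,0]<b+.002)).sum()>20]
            if len(e)>3: e=np.array(e); f=np.polyfit(e[:,0],e[:,1],1); print("  edge",sg,x0,"yaw",np.degrees(f[0]).round(2),"y",(e[:,1].mean()*1e3).round(2))
```

```text
cover 12728 slopes deg [-0.06  0.  ] z0 mm 37.48 x -0.032253959085318265 0.08575381028462221
  edge 1 0.012 yaw -2.23 y 39.6
  edge 1 0.036 yaw -91.78 y 24.72
  edge -1 0.012 yaw -0.78 y -39.18
  edge -1 0.036 yaw 85.5 y -24.05
base 15828 slopes deg [-0.03  0.  ] z0 mm 29.49 x -0.012598054634400686 0.10122419153842843
  edge 1 0.0 yaw 0.06 y 53.98
  edge -1 0.0 yaw 0.32 y -54.41
```

Run:
```python
from h import *
c=np.load("w5.npz"); g=c["im"].max(2).astype(float); g=cv2.GaussianBlur(g,(3,3),0)
def edge(cols,lo,hi,h):
    p=[(u,lo+np.abs(np.diff(g[lo:hi,u])).argmax()+.5) for u in cols]; w=castw(c,p,h)
    f=np.polyfit(w[:,1],w[:,0],1); r=w[:,0]-np.polyval(f,w[:,1]); k=abs(r)<.001; f=np.polyfit(w[k,1],w[k,0],1); return -np.degrees(np.arctan(f[0])).round(2),k.sum(),len(p)
sh=list(range(240,266,2))+list(range(384,412,2))
print("main front edge",edge(sh,224,240,.038)); print("tongue tip",edge(range(275,374,3),104,118,.038))
print("base far edge",edge(range(210,440,6),70,90,.030)); print("bridge near edge",edge(range(210,450,6),203,216,.070))
```

```text
main front edge (np.float64(-3.02), np.int64(27), 27)
tongue tip (np.float64(-2.86), np.int64(33), 33)
base far edge (np.float64(-2.94), np.int64(39), 39)
bridge near edge (np.float64(-2.94), np.int64(39), 40)
```

Cover and base agree in yaw to within 0.1°. The cover lies flat, 8.0 mm above the base top, and is pressed with about 20 N. I hand it in.

```bash
python3 -c "
from h import *
print(r.finish_job())"
```

```text
the job is handed in; nothing more can be done
None
```

The cover is on the locating pin, flush on the jig's base and square to it to within about 0.1°, and was handed in still gripped and pressed down with about 20 N.

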